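# Show the right typeholder to the inspection camera

### The arm

A 7-joint arm with a two-finger parallel gripper is mounted at the origin on a cart in front of the work surface, level with it; the furniture and walls round the work are solid. World frame = base frame: x ahead of the robot, y to its left, z up, the work surface at z = 0. Lengths are in m, angles in degrees, forces in N, time in s.
With the tool pointing down it reaches from about 0.425 to 0.875 m from the base axis. Payload 4.7 kg.
Tool frame: the origin (TCP) lies between the finger pads; the fingertips stand 8 mm ahead of it and the grasp point (between the pads) lies 11 mm behind it; z points along the fingers, y is the line along which they close (so a half turn about z gives the same grasp; the last joint's range is limited). The gripper opens to 87 mm and grips with 3 to 60 N. Pads are 19 mm wide; open, the fingers measure 117 mm over their backs; the gripper's body (75 mm by 190 mm) begins 51 mm behind the grasp point.
Start: joints at [75.98, 18.392, -4.016, 83.108, 1.295, 78.541, -3.26], TCP at [0.166, -0.628, 0.231] pointing down, gripper open.
Joint ranges: [-163.93, 163.93], [-17.29, 119.83], [-79.2, 71.16], [3.27, 140.29], [-89.18, 269.18], [5.43, 117.66], [-154.24, 154.24]. Speed limits (degrees/s): [147.25, 147.25, 180, 180, 180, 180, 180].

### API

Orientations are given as [roll, pitch, yaw] about the fixed x, y, z axes, in that order (R = Rz(yaw) Ry(pitch) Rx(roll)).
In Python, from cell import env, viewer gives the robot as it stands. The module is installed in compiled form; this text tells all that it offers.
- The arm moves only by the tool arm_command, never from a script. Its argument "series" is a list of rows, each a list of 2 entries, a list of its own where there are three numbers: the shift along the tool's x, y, z in mm, then the turn about the tool's z in rad. A call has exactly 5 rows; each row is the pose to reach, as a shift and turn from the pose commanded when the call began, along the tool's axes at that moment; what a row does not reach only later rows make up. A row lasts 1/10 s, in which the tool goes at most 50 mm and 8.59 degrees, less where a joint would pass 70% of its speed; a pose out of reach is approached as far as the arm can. A call with a gripper value outside its range is refused whole. "grip" is the gripper command: -1 is fully open, 1 is shut, values between are in proportion, set as the call begins (left out, the last holds). The fingers move at their own pace and stop on an object; "grip_force" is the grip in N (left out, the last holds). Time passes only in rows, so rows that repeat a pose let the fingers close, or fill a call up. It gives the time, the measured TCP pose, the force, the opening and the grip force at its end, in the units of the state.
- env.get_obs(): the state, without advancing time (a new reading comes with each control period).
- viewer.read_camera(name): name is "scene" or "top" or "wrist"; returns (picture, depth): 420x560x3 uint8, blue, green, red; 420x560 float32, m along the optical axis (not along the pixel's ray), 0 where there is no reading.
- viewer.calibration(name): a dict with "K" (3x3 intrinsics, pixels), "T" (4x4, takes a point from camera to world coordinates); the wrist camera has in their place "hand_eye" (4x4, takes a point from camera to tool coordinates, whose origin is the TCP and whose axes are the flange's). Camera axes: x right, y up, looking along -z (the intrinsics and any distortion apply to the point x, -y, -z); pixel columns grow to the right and rows downward; lengths in m; the calibration is good to about 2 mm. A picture is of the moment at which its call begins: read the wrist's pose just before it. calibration takes no time and is no camera call.
- env.sign_off(): hands the job in; it is judged then, once.
The state is a dict: "time_s": time; "qpos": joint angles; "joint_velocities": joint speeds; "effort": joint torques, N m; "tool_pos": TCP position; "tool_rot": TCP orientation; "force": force on the tool from outside, world axes, zero at the start; "wrist_torque": the same for the moment, N m; "grip_width": finger opening in m; "grasp_force": force on a finger pad.
Only numpy, scipy, OpenCV 4.12 (cv2) and the standard library are available. Lean on these libraries where they do the work, as an engineer would, in place of code of your own. Each camera call takes 0.05 s, during which the arm holds its last target. There are 200 camera calls.

### The job

Look which job lies on the grey cutting mat: a passport cover is stamped with the long-headed typeholder, a gift box with the short-headed one. Take that typeholder out of its rack (lift it over the front lip, draw it forward) and hold its type face up to the inspection camera so that the colleague can check the setting: facing the lens squarely, centred on it, 6 cm in front of the glass, the long side of the head level; the program finishes while the gripper holds it still there, touching nothing else. Leave the other typeholders hanging and do not disturb the jobs or the camera.

Things in the scene. Friction and masses are not known exactly. Their poses are not given: they have to be found in the camera images.
- mat: grey cutting mat with thin grid lines, 160 x 220 mm, 1 mm thin, flat on the table; origin at its centre. Exactly one of the two jobs lies on it (job's centre within 30 mm of the mat's centre); the other waits on the bare table about 0.25 m to the left (+y), between mat and rack.
- passport_cover: job: closed leather passport cover, flat slab 134 (x) x 96 (y) x 8 mm; origin at the centre of its underside. Not to be moved. If it lies on the mat, the long-headed typeholder is wanted.
- gift_box: job: closed gift box, 62 (x) x 150 (y) x 34 mm; origin at the centre of its underside. Not to be moved. If it lies on the mat, the short-headed typeholder is wanted.
- rack: aluminium C-shaped bracket fixed to the table, 58 (x) x 276 (y) x 89 mm, origin at the centre of its underside, x away from the robot. Its top plate (z 80-85 mm) has three 16 mm notches open to the front (-x), at y = -90, 0 and 90 mm; a typeholder hangs in each at rack x = 0, collar on the plate, head below. Back wall at rack x 25-29 mm.
- rack_lip (a point): middle of the rack's front lip, at its top; axes as the rack's. The lip (rack x -22 to -18 mm) stands 4 mm above the plate and stops the collars: lift a typeholder 6 to 20 mm (more presses its head against the plate from below), draw it at least 45 mm along rack -x, then it is free to rise.
- typeholder_long: hand typeholder with a long brass head, 12 (x) x 60 mm (y), clamp screw at its +y end (to y 38 mm). In any of the three notches. Origin: centre of the flat type face at its bottom, 28 mm above the table; z up through the handle, y along the long side of the head, x across it. Brass head z 0-28 mm, steel neck 12 mm thick to 57, collar 28 mm across z 57-62. Square to the rack within 0.12 rad.
- typeholder_short: hand typeholder with a short brass head, 12 (x) x 34 mm (y), clamp screw at its +y end (to y 25 mm). In any of the three notches. Origin: centre of the flat type face at its bottom, 28 mm above the table; z up through the handle, y along the long side of the head, x across it. Brass head z 0-28 mm, steel neck 12 mm thick to 57, collar 28 mm across z 57-62. Square to the rack within 0.12 rad.
- typeholder_round: hand typeholder with a round brass head 32 mm across; never wanted. In any of the three notches. Origin: centre of the flat type face at its bottom, 28 mm above the table; z up through the handle, x across the handle's flat sides. Brass head z 0-28 mm, steel neck 12 mm thick to 57, collar 28 mm across z 57-62. Square to the rack within 0.12 rad.
- long_grip (a point): point in the wooden handle of the long-headed typeholder, on its axis, 104 mm above its type face; axes as the typeholder's. The handle spans z 70-132 mm from the face and is 20 mm in x by 28 mm in y, edges rounded: grip it across the 20 mm. Whole tool 0.13 to 0.23 kg.
- short_grip (a point): point in the wooden handle of the short-headed typeholder, on its axis, 104 mm above its type face; axes as the typeholder's. The handle spans z 70-132 mm from the face and is 20 mm in x by 28 mm in y, edges rounded: grip it across the 20 mm. Whole tool 0.13 to 0.23 kg.
- scope: stand of the inspection camera, fixed to the table: dark round foot 84 mm across and two upright yoke arms up to z 97 mm; origin at the centre of its underside, x to the rear (away from the lens side), y along the tilt axle, which lies at z 88 mm.
- scope_tilt (a joint): tilt of the camera's barrel on a stiff hinge, 0 to 0.25 rad; the barrel leans from the vertical toward the stand's -x (towards the robot) by 0.44 rad plus this value. Not to be changed.
- lens (a point): centre of the front glass at the upper end of the black barrel (37 mm across, 90 mm long), 43 mm from the tilt axle. z: viewing direction, out of the glass, up and towards the robot; y level, along the axle; x across, leaning upward to the rear. The type face belongs at z = 60 mm, x = y = 0; typeholder z along lens z, typeholder y along lens y (either way round).

How it is judged:
By the outcome, as a careful person would: the job done as asked, in the order asked, and still so for the second after the job is handed in, while the arm keeps its last pose, push and grip.
It also fails if it takes over 35 s, if anything falls off the work surface, if the arm or the gripper's body presses on something with over 40 N, if the wrist force passes 120 N, or if a joint passes its speed limit or range.

## Working session

There is one attempt and no reset: what is moved stays moved. The work goes in short steps, Python scripts to look and compute and a tool call to move; the robot and the scene stay as the last step left them, time stands still between calls to the robot, and variables do not carry over. Pictures are saved under pics/ and viewed, at most 10 in all, crops included, and the job is handed in when it is done.

Besides the shell and the picture viewer there is one more tool, called after ">>>" as name([rows], argument=value, ...), one row to a line, values as JSON. arm_command: Moves the arm, as the interface text tells. Its arguments: {"type":"object","properties":{"series":{"type":"array"},"grip":{"type":"number"},"grip_force":{"type":"number"}},"required":["series"]}

```bash
mkdir -p pics; ls; cat > h.py <<'E'
import numpy as np, cv2
from scipy.spatial.transform import Rotation as Ro
from cell import env, viewer
def cam(n):
    c=viewer.calibration(n); K=np.array(c["K"])
    if n=="wrist":
        o=env.get_obs(); T=np.eye(4); T[:3,:3]=Ro.from_euler('xyz',o['tool_rot'],degrees=True).as_matrix(); T[:3,3]=o['tool_pos']
        T=T@np.array(c["hand_eye"])
    else: T=np.array(c["T"])
    im,d=viewer.read_camera(n)
    return im,d,K,T,c
def cloud(d,K,T,dist=None):
    v,u=np.mgrid[:d.shape[0],:d.shape[1]]
    if dist is not None:
        p=cv2.undistortPoints(np.stack([u,v],-1).reshape(-1,1,2).astype(np.float64),K,np.array(dist)).reshape(d.shape+(2,)); x,y=p[...,0],p[...,1]
    else: x=(u-K[0,2])/K[0,0]; y=(v-K[1,2])/K[1,1]
    P=np.stack([x*d,-y*d,-d],-1)@T[:3,:3].T+T[:3,3]
    P[d<=0]=np.nan
    return P
E
python3 - <<'E'
from h import *
print(env.get_obs())
for n in ["scene","top","wrist"]:
    im,d,K,T,c=cam(n); print(n,c); cv2.imwrite(f"pics/{n}0.png",im); np.savez(f"{n}0.npz",im=im,d=d,K=K,T=T)
E
```

```text
pics
{'time_s': 0.0, 'qpos': array([75.97954624, 18.43985979, -4.01483715, 83.17562277,  1.29513901,
       78.54131579, -3.25919358]), 'joint_velocities': array([-0.08500703,  0.00898082, -0.04234152,  0.00506865, -0.06734193,
        0.01137271, -0.07279409]), 'effort': array([ 6.79723507e-04, -4.91276479e+01, -4.03655414e-01, -3.12531602e+01,
       -6.39025401e-02,  4.37509152e-02,  1.93398964e-04]), 'tool_pos': array([ 0.16615288, -0.62783792,  0.22944603]), 'tool_rot': array([-1.79888452e+02,  6.17376255e-03,  1.48304007e+01]), 'force': array([0.54556856, 0.03405642, 0.42130173]), 'wrist_torque': array([-0.02394332, -0.03297628,  0.00894315]), 'grasp_force': 0.0, 'grip_width': 0.08701231118370012}
scene {'K': array([[397.21711352,   0.        , 277.44630326],
       [  0.        , 397.21711352, 202.08830673],
       [  0.        ,   0.        ,   1.        ]]), 'T': array([[-6.18691911e-01,  4.66180189e-01, -6.32373585e-01,
        -8.45288676e-02],
       [-7.85633706e-01, -3.67143823e-01,  4.97981017e-01,
         5.48075699e-01],
       [-2.31712065e-05,  8.04910830e-01,  5.
[... 363 characters left out ...]
  [-0.99969815, -0.01709501, -0.01764561,  0.05758008],
       [-0.02054176,  0.18760027,  0.98203064,  1.34434572],
       [ 0.        ,  0.        ,  0.        ,  1.        ]])}
wrist {'K': array([[336.75465874,   0.        , 282.41645841],
       [  0.        , 336.75465874, 208.25841141],
       [  0.        ,   0.        ,   1.        ]]), 'hand_eye': array([[ 7.12990101e-05,  9.64936731e-01,  2.62482569e-01,
         7.18707550e-02],
       [ 9.99999987e-01, -1.05950293e-04,  1.17860475e-04,
         5.34515682e-04],
       [ 1.41538007e-04,  2.62482558e-01, -9.64936727e-01,
        -1.55225263e-01],
       [ 0.00000000e+00,  0.00000000e+00,  0.00000000e+00,
         1.00000000e+00]])}
```

View pics/scene0.png

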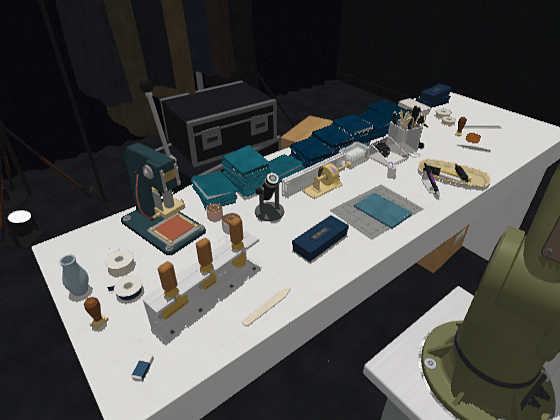

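View pics/top0.png

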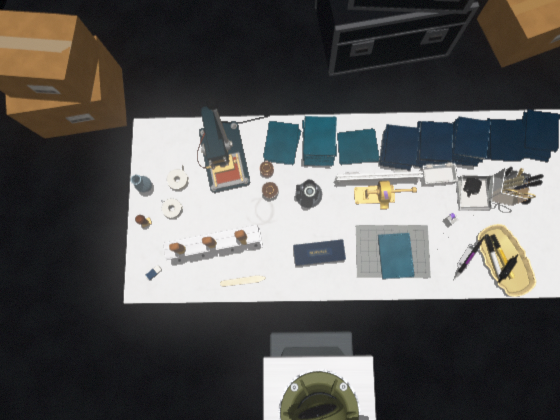

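```bash
python3 - <<'E'
from h import *
z=np.load("top0.npz"); P=cloud(z['d'],z['K'],z['T'])
for n,(u,v) in dict(pass_=(397,255),mat=(365,240),gift=(320,253),h1=(176,247),h2=(209,240),h3=(240,236),scope=(309,190),rack=(225,243)).items(): print(n,P[v,u].round(3))
s=np.load("scene0.npz"); P=cloud(s['d'],s['K'],s['T'])
np.save("Ps.npy",P)
for n,(u,v) in dict(h1=(168,264),h2=(204,240),h3=(236,218),lens=(273,180),pass_=(385,208)).items(): print(n,P[v,u].round(3))
im=s['im']
a=cv2.resize(im[205:345,130:290],None,fx=4,fy=4,interpolation=cv2.INTER_CUBIC)
b=cv2.resize(im[165:225,245:295],(160*3//1,192*3)[:2],interpolation=cv2.INTER_CUBIC)[:560]
b=cv2.resize(im[165:225,240:300],None,fx=2.6,fy=2.6,interpolation=cv2.INTER_CUBIC)
out=np.zeros((560,800,3),np.uint8); out[:,:640]=a; out[:156,640:796]=b
cv2.imwrite("pics/crop1.png",out)
E
```

```text
pass_ [ 0.439 -0.245  0.01 ]
mat [ 0.487 -0.153  0.001]
gift [ 0.446 -0.013  0.032]
h1 [0.457 0.382 0.159]
h2 [0.474 0.293 0.158]
h3 [0.484 0.209 0.158]
scope [0.616 0.018 0.125]
rack [0.474 0.26  0.087]
h1 [0.458 0.382 0.157]
h2 [0.475 0.295 0.157]
h3 [0.493 0.206 0.158]
lens [0.606 0.019 0.121]
pass_ [ 0.433 -0.249  0.006]
```

View pics/crop1.png

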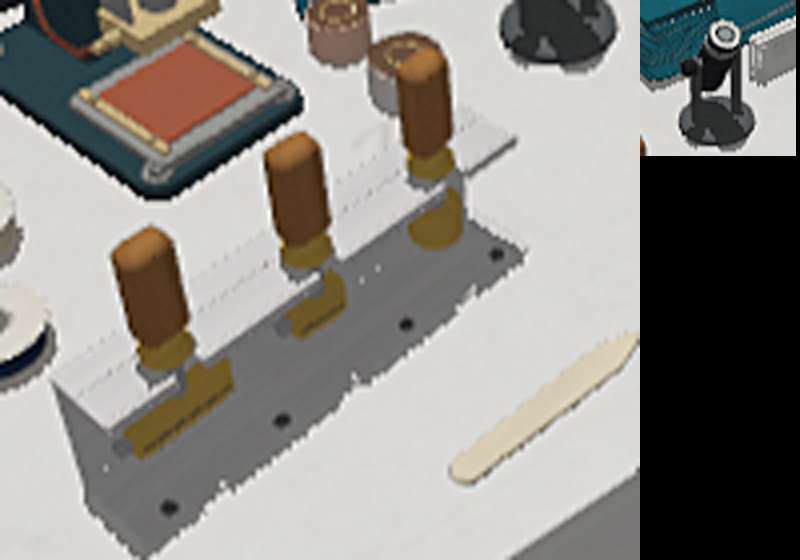

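The flat teal passport cover (top image ~(397,255), measured z 8 mm) is on the mat, and the blue box lies between it and the rack, so the long-headed holder is wanted. It hangs in the leftmost (+y) notch, with its handle at about (0.458, 0.382). The lens is at about (0.606, 0.019, 0.121). I'll travel first and see how the arm behaves.

>>> arm_command([
  [[29,-28,-25],-0.14],
  [[58,-55,-50],-0.28],
  [[87,-83,-75],-0.42],
  [[116,-110,-100],-0.57],
  [[145,-138,-125],-0.72],
], grip=-1)

```text
time_s: 0.65
tool_pos: [0.2718, -0.4562, 0.3563]
tool_rot: [-180.0, 0.0, 56.4]
force: [0.0, -0.8, -0.3]
grip_width: 0.0869
grasp_force: 0.0
```

```bash
cat > hl.py <<'E'
# coarse look: scope / lens fit & rack from saved first images
from h import *
P=np.load("Ps.npy"); z=np.load("top0.npz"); Pt=cloud(z['d'],z['K'],z['T'])
A=np.concatenate([P.reshape(-1,3),Pt.reshape(-1,3)])
m=(np.hypot(A[:,0]-.62,A[:,1]-.02)<.07)&(A[:,2]>.003)&(A[:,2]<.2)
q=A[m]; 
for lo in np.arange(0,.16,.01):
    s=q[(q[:,2]>=lo)&(q[:,2]<lo+.01)]
    if len(s): print(round(lo,2),len(s),s.min(0).round(3),s.max(0).round(3),s.mean(0).round(3))
E
python3 hl.py
```

```text
0.0 448 [ 0.551 -0.044  0.003] [0.688 0.083 0.01 ] [0.618 0.02  0.007]
0.01 368 [ 0.59  -0.023  0.01 ] [0.666 0.055 0.02 ] [0.621 0.018 0.012]
0.02 25 [ 0.613 -0.01   0.02 ] [0.635 0.046 0.03 ] [0.625 0.013 0.025]
0.03 28 [ 0.62  -0.009  0.03 ] [0.642 0.045 0.04 ] [0.628 0.021 0.035]
0.04 38 [ 0.619 -0.011  0.04 ] [0.64  0.044 0.05 ] [0.629 0.021 0.045]
0.05 52 [ 0.618 -0.009  0.05 ] [0.667 0.045 0.06 ] [0.629 0.021 0.055]
0.06 58 [ 0.619 -0.011  0.06 ] [0.663 0.045 0.07 ] [0.631 0.02  0.065]
0.07 52 [ 0.614 -0.01   0.07 ] [0.659 0.056 0.08 ] [0.628 0.021 0.075]
0.08 79 [ 0.609 -0.01   0.08 ] [0.654 0.057 0.09 ] [0.626 0.03  0.086]
0.09 120 [ 0.605 -0.011  0.09 ] [0.648 0.055 0.1  ] [0.627 0.033 0.095]
0.1 46 [ 0.601 -0.     0.1  ] [0.642 0.034 0.11 ] [0.62  0.024 0.105]
0.11 80 [0.596 0.003 0.11 ] [0.639 0.033 0.12 ] [0.61  0.021 0.116]
0.12 167 [ 0.598 -0.     0.12 ] [0.631 0.034 0.13 ] [0.615 0.017 0.125]
0.13 21 [0.609 0.004 0.13 ] [0.626 0.026 0.135] [0.622 0.015 0.132]
```

>>> arm_command([
  [[49,0,0],-0.13],
  [[98,0,0],-0.26],
  [[147,0,0],-0.39],
  [[196,0,0],-0.52],
  [[245,0,0],-0.62],
])

```text
time_s: 1.15
tool_pos: [0.4085, -0.2527, 0.3555]
tool_rot: [-180.0, 0.0, 91.9]
force: [0.9, -0.2, 0.4]
grip_width: 0.0871
grasp_force: 0.0
```

>>> arm_command([
  [[40,40,0],0],
  [[80,80,0],0],
  [[100,120,0],0],
  [[100,170,0],0],
  [[100,220,0],0],
])

```text
time_s: 1.65
tool_pos: [0.6203, -0.1472, 0.3562]
tool_rot: [179.9, 0.1, 91.7]
force: [0.1, -0.3, 1.3]
grip_width: 0.0868
grasp_force: 0.0
```

>>> arm_command([
  [[0,50,0],0],
  [[0,100,0],0],
  [[0,150,0],0],
  [[0,200,0],0],
  [[0,250,0],0],
])

```text
time_s: 2.15
tool_pos: [0.8406, -0.1378, 0.3652]
tool_rot: [178.9, 1.8, 93.4]
force: [1.8, 3.6, 3.6]
grip_width: 0.0868
grasp_force: 0.0
```

```bash
python3 -c "
from h import *
print(env.get_obs())"
```

```text
{'time_s': 2.15, 'qpos': array([ 14.30864034,  53.1530472 , -42.89433995,  17.74775919,
        38.12161408, 111.84474291,   5.35016454]), 'joint_velocities': array([ -42.61741036,   57.17416848, -104.5679805 , -119.95524241,
        128.76807584,   47.62083388,   22.86573764]), 'effort': array([ 17.92492032, -70.55628777,   5.91617301, -19.01058376,
        -1.89561099,  -0.28909324,  -0.49730843]), 'tool_pos': array([ 0.84057148, -0.13778889,  0.36518706]), 'tool_rot': array([178.88934085,   1.7754003 ,  93.36927061]), 'force': array([1.82330873, 3.58683328, 3.58742436]), 'wrist_torque': array([ 0.24159795, -0.27901697,  0.01337573]), 'grasp_force': 0.0, 'grip_width': 0.08678859959840575}
```

>>> arm_command([
  [[0,0,0],0],
  [[0,0,0],0],
  [[0,5,0],0],
  [[0,10,0],0],
  [[0,15,0],0],
])

```text
time_s: 2.65
tool_pos: [0.8527, -0.1342, 0.3749]
tool_rot: [178.4, 1.4, 93.7]
force: [0.8, -0.5, 0.3]
grip_width: 0.0872
grasp_force: 0.0
```

```bash
python3 -c "
from h import *
print(env.get_obs())"
```

```text
{'time_s': 2.65, 'qpos': array([  8.60509372,  58.07245551, -39.46752424,   4.50579589,
        39.12670616, 116.5490524 ,   9.66703641]), 'joint_velocities': array([-28.14371084,  27.58957965,  23.24907807, -66.92742803,
         2.02346796,  23.05657274,  21.80949253]), 'effort': array([  0.2257521 , -79.82821226,  -2.22770378, -18.34051967,
        -0.17134774,  -0.42221001,  -0.48481286]), 'tool_pos': array([ 0.85272937, -0.13423211,  0.37487315]), 'tool_rot': array([178.35319267,   1.4366215 ,  93.69784972]), 'force': array([ 0.80445622, -0.46306014,  0.29823024]), 'wrist_torque': array([-0.02441958, -0.11993069,  0.02240284]), 'grasp_force': 0.0, 'grip_width': 0.08715432419513901}
```

>>> arm_command([
  [[0,-50,0],0],
  [[0,-100,0],0],
  [[0,-150,0],0],
  [[0,-200,0],0],
  [[0,-250,0],0],
])

```text
time_s: 3.15
tool_pos: [0.6666, -0.1471, 0.3668]
tool_rot: [178.6, 1.5, 93.5]
force: [0.5, -1.2, 1.9]
grip_width: 0.0869
grasp_force: 0.0
```

```bash
python3 -c "
from h import *
print(env.get_obs())"
```

```text
{'time_s': 3.15, 'qpos': array([ 42.91380001,  27.72058078, -52.92955988,  64.27218455,
        23.51233376,  96.2083115 ,   0.15206158]), 'joint_velocities': array([ 74.12274199, -63.36279531, -23.22590482,  92.94124146,
       -40.55945658, -33.27944794,   7.28184251]), 'effort': array([-11.64256096, -39.75163937, -10.18260956, -28.38274062,
         0.47766382,   0.44866732,  -0.30145434]), 'tool_pos': array([ 0.66663785, -0.1470746 ,  0.36678647]), 'tool_rot': array([178.64335981,   1.5148826 ,  93.51550269]), 'force': array([ 0.46553407, -1.20358282,  1.88151272]), 'wrist_torque': array([-0.11274653, -0.09390051,  0.04128721]), 'grasp_force': 0.0, 'grip_width': 0.0868897933223164}
```

>>> arm_command([
  [[0,0,-50],0],
  [[0,0,-100],0],
  [[0,0,-150],0],
  [[0,0,-200],0],
  [[0,0,-250],0],
])

```text
time_s: 3.65
tool_pos: [0.6668, -0.1451, 0.5158]
tool_rot: [-179.3, 0.6, 93.4]
force: [1.0, -0.4, -3.9]
grip_width: 0.087
grasp_force: 0.0
```

```bash
cat > o.py <<'E'
from h import *
o=env.get_obs(); R=Ro.from_euler('xyz',o['tool_rot'],degrees=True).as_matrix()
print(o['time_s'],o['qpos'].round(1),o['joint_velocities'].round(0),o['tool_pos'].round(4),o['tool_rot'].round(2)); print(R.round(3), o['grip_width'])
E
python3 o.py
```

```text
3.65 [ 20.8  29.5 -25.5  36.7  14.4 116.3   8. ] [-55.  -5. 129. -13. -67.   4.  27.] [ 0.6668 -0.1451  0.5158] [-179.26    0.61   93.4 ]
[[-0.059  0.998 -0.012]
 [ 0.998  0.059 -0.011]
 [-0.011 -0.013 -1.   ]] 0.08699661267456743
```

>>> arm_command([
  [[0,0,-50],0],
  [[0,0,-100],0],
  [[0,0,-150],0],
  [[0,0,-200],0],
  [[0,0,-250],0],
])

```text
time_s: 4.15
tool_pos: [0.6304, -0.1397, 0.5803]
tool_rot: [177.4, 1.5, 93.0]
force: [0.1, -0.0, 0.8]
grip_width: 0.0869
grasp_force: 0.0
```

```bash
python3 o.py
```

```text
4.15 [  1.4  23.5  17.2  36.6  -7.  117.6  16.6] [-15. -14.  21.  12.  -8.  -0.   4.] [ 0.6304 -0.1397  0.5803] [177.37   1.53  93.01]
[[-0.052  0.998  0.047]
 [ 0.998  0.054 -0.024]
 [-0.027  0.046 -0.999]] 0.08691019430976578
```

>>> arm_command([
  [[0,50,0],0],
  [[0,100,0],0],
  [[0,150,0],0],
  [[0,200,0],0],
  [[0,250,0],0],
])

```text
time_s: 4.65
tool_pos: [0.7691, -0.1198, 0.5176]
tool_rot: [174.9, 2.0, 93.1]
force: [-0.7, -0.7, -0.2]
grip_width: 0.0867
grasp_force: 0.0
```

```bash
python3 o.py
```

```text
4.65 [  3.5  42.4  16.5  15.1 -12.1 117.6  12.3] [ -1.  25.  14. -25. -16.   0.  -5.] [ 0.7691 -0.1198  0.5176] [174.89   2.05  93.08]
[[-0.054  0.994  0.091]
 [ 0.998  0.057 -0.031]
 [-0.036  0.089 -0.995]] 0.08670848817973077
```

>>> arm_command([
  [[42,-25,6],-0.03],
  [[84,-50,12],-0.06],
  [[125,-75,18],-0.09],
  [[167,-100,24],-0.12],
  [[209,-125,30],-0.12],
])

```text
time_s: 5.15
tool_pos: [0.639, 0.0715, 0.4707]
tool_rot: [175.1, 2.5, 99.9]
force: [1.0, 0.7, 0.8]
grip_width: 0.0869
grasp_force: 0.0
```

>>> arm_command([
  [[42,-25,7],0],
  [[84,-50,14],0],
  [[125,-75,24],0],
  [[165,-100,44],0],
  [[200,-120,76],0],
])

```text
time_s: 5.65
tool_pos: [0.495, 0.2433, 0.3783]
tool_rot: [175.0, 2.4, 100.0]
force: [0.6, 0.5, -0.1]
grip_width: 0.0869
grasp_force: 0.0
```

```bash
python3 o.py
```

```text
5.65 [-36.4   1.4   4.9  86.4   3.9  88.5 -21.4] [-21.  -9. -19.  51.   5. -37. -43.] [0.495  0.2433 0.3783] [175.     2.41  99.99]
[[-0.173  0.98   0.093]
 [ 0.984  0.176 -0.026]
 [-0.042  0.087 -0.995]] 0.08686414415127837
```

>>> arm_command([
  [[38,-8,22],0],
  [[76,-16,50],0],
  [[112,-24,80],0],
  [[142,-30,100],0],
  [[142,-30,100],0],
])

```text
time_s: 6.15
tool_pos: [0.4472, 0.3752, 0.264]
tool_rot: [175.7, 2.7, 100.3]
force: [0.4, 0.4, -0.7]
grip_width: 0.0872
grasp_force: 0.0
```

```bash
python3 - <<'E'
from h import *
im,d,K,T,c=cam("wrist"); np.savez("w1.npz",im=im,d=d,K=K,T=T); cv2.imwrite("pics/w1.png",im)
P=cloud(d,K,T)
m=(P[...,2]>.1)&(P[...,2]<.175)&(np.hypot(P[...,0]-.458,P[...,1]-.382)<.045)
q=P[m]; t=q[q[:,2]>.148]
print(len(q),len(t),q.min(0),q.max(0))
r=cv2.minAreaRect((t[:,:2]*1000).astype(np.float32)); print(r, t.mean(0))
m=(P[...,2]>.083)&(P[...,2]<.095)&(np.hypot(P[...,0]-.458,P[...,1]-.382)<.25); print("plate",m.sum(),P[m].min(0),P[m].max(0))
E
python3 o.py
```

```text
1088 830 [0.45005981 0.37336857 0.10401303] [0.47254273 0.40236362 0.16276464]
((461.1407165527344, 387.8542175292969), (19.863201141357422, 28.252910614013672), 12.263612747192383) [0.46041408 0.38948173 0.15911787]
plate 6803 [0.43206988 0.19482242 0.08301852] [0.67233803 0.53243946 0.09493995]
6.2 [-44.    7.7  -1.4  92.1   5.2  78.1 -36.1] [ 1. -1.  3. -3.  2.  1.  1.] [0.4499 0.3732 0.2662] [175.46   2.74 100.17]
[[-0.176  0.981  0.086]
 [ 0.983  0.18  -0.033]
 [-0.048  0.079 -0.996]] 0.08701284728840517
```

View pics/w1.png

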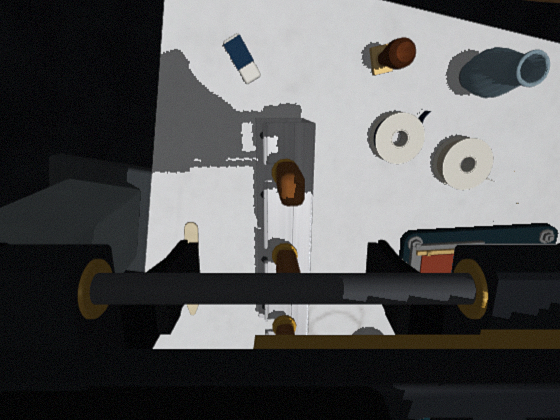

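```bash
python3 - <<'E'
from h import *
for i in range(2):
    im,d,K,T,c=cam("wrist"); P=cloud(d,K,T)
    t=P[(P[...,2]>.148)&(P[...,2]<.175)&(np.hypot(P[...,0]-.458,P[...,1]-.382)<.045)]
    print(env.get_obs()['tool_pos'].round(4),cv2.minAreaRect((t[:,:2]*1000).astype(np.float32)), t.max(0))
R=T@np.linalg.inv(np.array(c['hand_eye']))
g=np.array([.4605,.3865,.132]); print("grasp pt in tool mm", (np.linalg.inv(R)@np.append(g,1))[:3]*1000, R[:3,:3].round(3))
E
```

```text
[0.4519 0.3723 0.268 ] ((461.03753662109375, 388.09869384765625), (19.442611694335938, 27.64269256591797), 10.757362365722656) [0.47220367 0.40226712 0.16264331]
[0.4531 0.3721 0.269 ] ((461.0269470214844, 387.9645080566406), (19.441326141357422, 27.662860870361328), 10.652361869812012) [0.47212359 0.40213468 0.1629524 ]
grasp pt in tool mm [ 18.91627031  -0.23152094 135.68790851] [[-0.174  0.981  0.089]
 [ 0.984  0.177 -0.032]
 [-0.047  0.082 -0.995]]
```

>>> arm_command([
  [[15,0,20],0],
  [[19,0,55],0],
  [[19,0,90],0],
  [[19,0,125],0],
  [[19,0,145],0],
])

```text
time_s: 6.8
tool_pos: [0.4632, 0.3855, 0.1214]
tool_rot: [175.3, 2.8, 99.9]
force: [-0.1, -0.6, 0.3]
grip_width: 0.0871
grasp_force: 0.0
```

>>> arm_command([
  [[0,0,0],0],
  [[0,0,0],0],
  [[0,0,0],0],
  [[0,0,0],0],
  [[0,0,0],0],
], grip=-0.2, grip_force=5)

```text
time_s: 7.3
tool_pos: [0.4626, 0.3899, 0.1239]
tool_rot: [175.1, 2.7, 100.2]
force: [-0.3, -0.2, -1.2]
grip_width: 0.0567
grasp_force: 0.0
```

```bash
python3 - <<'E'
from h import *
im,d,K,T,c=cam("wrist"); cv2.imwrite("pics/w2.png",im); P=cloud(d,K,T)
t=P[(P[...,2]>.148)&(P[...,2]<.175)&(np.hypot(P[...,0]-.461,P[...,1]-.388)<.03)]
print(len(t),cv2.minAreaRect((t[:,:2]*1000).astype(np.float32)) if len(t) else 0)
E
python3 o.py
```

```text
2161 ((460.9225158691406, 388.5706481933594), (59.976341247558594, 27.763774871826172), 6.662073612213135)
7.35 [-44.2  15.2  -1.6  99.9   6.1  62.6 -38.1] [-0.  0. -0.  0.  0. -0. -0.] [0.4624 0.3898 0.1235] [175.16   2.69 100.24]
[[-0.178  0.98   0.091]
 [ 0.983  0.181 -0.031]
 [-0.047  0.084 -0.995]] 0.05501301628668273
```

View pics/w2.png

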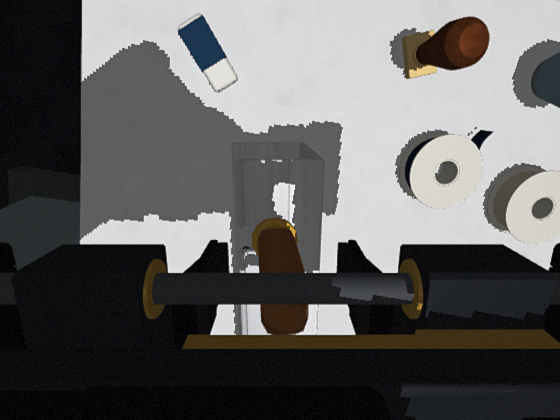

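>>> arm_command([
  [[0,0,0],0],
  [[0,0,0],0],
  [[0,0,0],0],
  [[0,0,0],0],
  [[0,0,0],0],
], grip=1, grip_force=40)

```text
time_s: 7.85
tool_pos: [0.4612, 0.3891, 0.1221]
tool_rot: [175.4, 2.8, 100.2]
force: [-12.6, -1.7, 2.7]
grip_width: 0.0202
grasp_force: 34.9
```

>>> arm_command([
  [[0,0,-3],0],
  [[0,1,-6],0],
  [[0,1,-9],0],
  [[0,1,-12],0],
  [[0,1,-13],0],
])

```text
time_s: 8.35
tool_pos: [0.4595, 0.3891, 0.1339]
tool_rot: [175.5, 2.9, 100.3]
force: [-4.4, -2.2, -5.9]
grip_width: 0.02
grasp_force: 39.9
```

```bash
python3 - <<'E'
from h import *
im,d,K,T,c=cam("scene"); P=cloud(d,K,T); cv2.imwrite("pics/s2.png",cv2.resize(im[190:340,120:280],None,fx=3.5,fy=3.5,interpolation=cv2.INTER_CUBIC))
o=env.get_obs();print(o['tool_pos'],o['force'],o['wrist_torque'],o['grip_width'])
E
```

```text
[0.4595453  0.38908142 0.13407122] [-5.28447615 -1.42219016 -3.02355489] [-0.39409569  1.78531421 -0.10130448] 0.019926909579873264
```

View pics/s2.png

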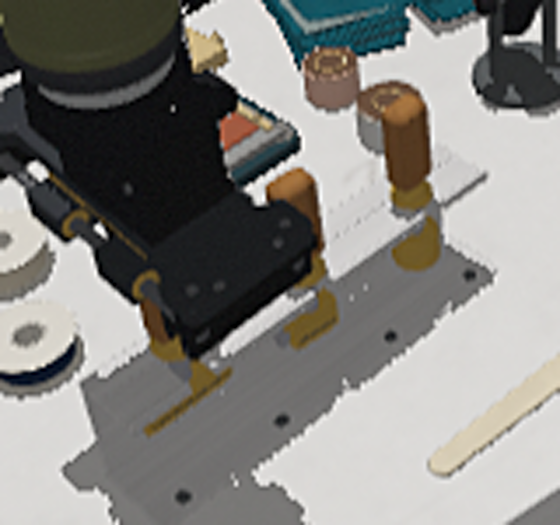

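>>> arm_command([
  [[0,-10,-1],0],
  [[0,-22,-2],0],
  [[0,-36,-3],0],
  [[0,-50,-4],0],
  [[0,-64,-5],0],
])

```text
time_s: 8.9
tool_pos: [0.3975, 0.3785, 0.1356]
tool_rot: [175.2, 2.7, 100.3]
force: [-0.7, -0.3, -1.2]
grip_width: 0.0198
grasp_force: 39.9
```

>>> arm_command([
  [[0,0,-48],0],
  [[0,0,-96],0],
  [[0,0,-145],0],
  [[-40,17,-168],0],
  [[-80,34,-192],0],
])

```text
time_s: 9.4
tool_pos: [0.4279, 0.3128, 0.3351]
tool_rot: [175.1, 2.7, 100.5]
force: [0.6, -0.2, -0.9]
grip_width: 0.02
grasp_force: 40.0
```

>>> arm_command([
  [[-40,17,-24],0],
  [[-80,34,-48],0],
  [[-120,51,-72],0],
  [[-160,68,-96],0],
  [[-200,85,-120],0],
])

```text
time_s: 9.9
tool_pos: [0.5366, 0.1335, 0.4705]
tool_rot: [175.2, 2.7, 100.3]
force: [0.4, 1.0, -0.5]
grip_width: 0.0198
grasp_force: 40.0
```

```bash
python3 o.py
```

```text
9.9 [-31.2   2.5  12.9  74.9   2.8  98.3  -7.4] [ 25.  19.  26. -49.  -8.  28.  50.] [0.5366 0.1335 0.4705] [175.17   2.72 100.26]
[[-0.178  0.98   0.091]
 [ 0.983  0.181 -0.031]
 [-0.047  0.084 -0.995]] 0.019754672602039572
```

>>> arm_command([
  [[-35,21,-24],0],
  [[-70,42,-48],0],
  [[-105,64,-72],0],
  [[-140,85,-100],0],
  [[-140,100,-145],0],
])

```text
time_s: 10.4
tool_pos: [0.6424, 0.0146, 0.6108]
tool_rot: [174.2, 3.2, 99.7]
force: [-37.8, 0.7, -3.6]
grip_width: 0.0199
grasp_force: 40.2
```

>>> arm_command([
  [[0,20,-45],0],
  [[0,40,-90],0],
  [[0,60,-135],0],
  [[0,80,-180],0],
  [[0,100,-225],0],
])

```text
time_s: 10.9
tool_pos: [0.6401, 0.0311, 0.6415]
tool_rot: [170.6, 3.5, 100.2]
force: [-0.9, -0.0, -0.7]
grip_width: 0.0198
grasp_force: 40.0
```

```bash
python3 o.py
```

```text
10.9 [-15.1  21.8  18.3  31.5  -5.9 117.6   8.7] [-3. -1.  1.  1.  0. -0. -1.] [0.6401 0.0311 0.6415] [170.6    3.45 100.18]
[[-0.176  0.969  0.171]
 [ 0.982  0.184 -0.03 ]
 [-0.06   0.163 -0.985]] 0.01982893963210323
```

>>> arm_command([
  [[-6,28,-35],0],
  [[-12,56,-70],0],
  [[-18,84,-105],0],
  [[-24,112,-140],0],
  [[-30,140,-175],0],
])

```text
time_s: 11.4
tool_pos: [0.6654, 0.0265, 0.6599]
tool_rot: [167.2, 4.0, 100.0]
force: [0.0, -0.1, -1.1]
grip_width: 0.0199
grasp_force: 40.0
```

```bash
python3 o.py
```

```text
11.4 [-12.7  24.9  17.9  24.9  -7.3 117.6   9.1] [ 2.  3. -1. -3. -1.  0.  1.] [0.6654 0.0265 0.6599] [167.2    4.01 100.03]
[[-0.174  0.958  0.23 ]
 [ 0.982  0.185 -0.029]
 [-0.07   0.221 -0.973]] 0.0198649297870537
```

>>> arm_command([
  [[-4,6,-45],0],
  [[-8,12,-90],0],
  [[-12,18,-135],0],
  [[-16,24,-180],0],
  [[-20,30,-225],0],
])

```text
time_s: 11.9
tool_pos: [0.6138, 0.0173, 0.7089]
tool_rot: [163.8, 4.6, 99.9]
force: [-0.6, 0.0, -1.1]
grip_width: 0.0199
grasp_force: 40.0
```

```bash
python3 o.py
```

```text
11.9 [-15.7  18.1  20.7  28.4  -6.3 117.6   9.9] [ -6. -10.   5.  11.   2.  -0.   1.] [0.6138 0.0173 0.7089] [163.76   4.57  99.89]
[[-0.171  0.942  0.289]
 [ 0.982  0.187 -0.027]
 [-0.08   0.279 -0.957]] 0.019900450343222967
```

>>> arm_command([
  [[-4,6,-45],0],
  [[-8,12,-90],0],
  [[-12,18,-135],0],
  [[-16,24,-180],0],
  [[-20,30,-225],0],
])

```text
time_s: 12.4
tool_pos: [0.5659, 0.0089, 0.7498]
tool_rot: [160.3, 5.2, 99.7]
force: [-0.5, 0.7, -2.1]
grip_width: 0.0199
grasp_force: 40.0
```

```bash
python3 o.py; python3 - <<'E'
from h import *
out=np.zeros((420,800,3),np.uint8)
for k,n in enumerate(["scene","wrist","top"]):
    im,d,K,T,c=cam(n); np.savez(n+"3.npz",im=im,d=d,K=K,T=T)
    p=np.linalg.inv(T)@np.array([.615,.018,.1,1]); u=int(K[0,0]*p[0]/-p[2]+K[0,2]); v=int(-K[1,1]*p[1]/-p[2]+K[1,2]); print(n,u,v,-p[2])
    if 30<u<530 and 30<v<390:
        s=[266,532][k] if k<2 else 266
        cr=cv2.resize(im[v-30:v+30,u-30:u+30],(264,264),interpolation=cv2.INTER_CUBIC); out[0:264,k*266:k*266+264]=cr
cv2.imwrite("pics/l3.png",out[:270])
E
```

```text
12.4 [-21.2  12.2  26.2  30.9  -5.7 117.6  10.6] [-12.  -9.  11.  10.   2.  -0.   1.] [0.5659 0.0089 0.7498] [160.34   5.18  99.7 ]
[[-0.168  0.923  0.346]
 [ 0.982  0.189 -0.027]
 [-0.09   0.335 -0.938]] 0.01989567653628993
scene 271 185 1.057053747223927
wrist 206 121 0.7577780066224339
top 308 192 1.2761897459753957
```

View pics/l3.png

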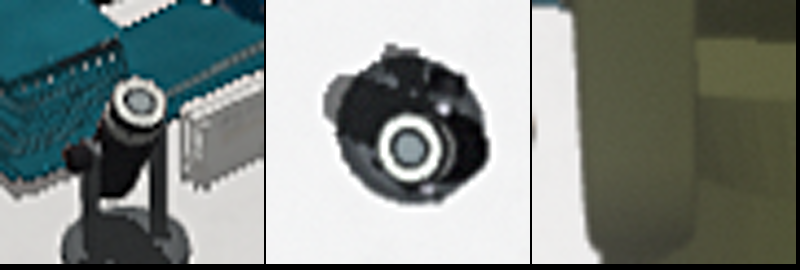

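```bash
cat > lens.py <<'E'
from h import *
import sys
from scipy.optimize import least_squares
def ring(f,guess=(.608,.018,.122),rad=.024):
    z=np.load(f); im,d,K,T=z['im'],z['d'],z['K'],z['T']; P=cloud(d,K,T)
    near=(np.linalg.norm(P-np.array(guess),axis=2)<rad)&(P[...,2]>.105)
    br=im.min(2)>150
    m=near&br
    v,u=np.nonzero(m); (cu,cv_),ax,an=cv2.fitEllipse(cv2.convexHull(np.stack([u,v],1).astype(np.int32))) if len(u)>8 else ((u.mean(),v.mean()),0,0)
    q=P[m]; c=q.mean(0); n=np.linalg.svd(q-c)[2][2]; n*=np.sign(n[2])
    ray=T[:3,:3]@np.array([(cu-K[0,2])/K[0,0],-(cv_-K[1,2])/K[1,1],-1]); s=(c[2]-T[2,3])/ray[2]
    print(f,m.sum(),(round(cu,1),round(cv_,1)),ax,"c",c.round(4),"ray@c.z",(T[:3,3]+ray*s).round(4),"n",n.round(3))
    foot=P[(P[...,2]>.004)&(P[...,2]<.02)&(np.hypot(P[...,0]-.625,P[...,1]-.018)<.06)&(im.max(2)<110)]
    if len(foot)>20: print(" foot",cv2.minEnclosingCircle((foot[:,:2]*1000).astype(np.float32)))
    return T[:3,3],ray/np.linalg.norm(ray)
if __name__=="__main__":
    L=[ring(f) for f in sys.argv[1:]]
    A=sum(np.eye(3)-np.outer(r,r) for _,r in L); b=sum((np.eye(3)-np.outer(r,r))@o for o,r in L)
    print("tri",np.linalg.solve(A,b).round(4))
E
python3 lens.py scene0.npz scene3.npz wrist3.npz
```

```text
scene0.npz 53 (271.7, 177.9) (9.462249755859375, 13.093853950500488) c [0.613  0.0176 0.1238] ray@c.z [0.6132 0.0178 0.1238] n [-0.377  0.028  0.926]
 foot ((627.7977294921875, 17.651884078979492), 41.07157516479492)
scene3.npz 52 (272.3, 177.8) (9.259469032287598, 11.572270393371582) c [0.6129 0.0173 0.1238] ray@c.z [0.6127 0.0163 0.1238] n [-0.427  0.02   0.904]
 foot ((628.6824340820312, 16.400774002075195), 41.14691162109375)
wrist3.npz 91 (208.1, 124.0) (13.74233341217041, 14.429685592651367) c [0.6153 0.0163 0.1271] ray@c.z [0.6152 0.0163 0.1271] n [-0.42   0.061  0.905]
 foot ((632.5245971679688, 16.084434509277344), 40.58580780029297)
tri [0.6156 0.0154 0.1218]
```

>>> arm_command([
  [[-4,14,-40],0],
  [[-8,28,-80],0],
  [[-12,42,-120],0],
  [[-16,56,-160],0],
  [[-20,70,-200],0],
])

```text
time_s: 13.05
tool_pos: [0.5456, 0.0055, 0.7816]
tool_rot: [156.9, 5.8, 99.4]
force: [0.1, 0.1, -1.9]
grip_width: 0.0199
grasp_force: 40.0
```

>>> arm_command([
  [[-4,16,-40],0],
  [[-8,32,-80],0],
  [[-12,48,-120],0],
  [[-16,64,-160],0],
  [[-20,80,-200],0],
])

```text
time_s: 13.55
tool_pos: [0.5259, 0.0038, 0.8118]
tool_rot: [153.5, 6.4, 99.2]
force: [1.1, -0.1, -1.8]
grip_width: 0.0197
grasp_force: 40.0
```

```bash
python3 o.py
```

```text
13.55 [-28.8   8.3  34.6  28.1  -5.7 117.6  11.1] [-12.  -4.  10.   4.   1.   0.   0.] [0.5259 0.0038 0.8118] [153.48   6.42  99.16]
[[-0.158  0.875  0.457]
 [ 0.981  0.192 -0.028]
 [-0.112  0.444 -0.889]] 0.01970113721616267
```

>>> arm_command([
  [[6,-20,40],0.04],
  [[11,-42,84],0.08],
  [[16,-64,128],0.12],
  [[21,-86,172],0.157],
  [[25,-98,196],0.157],
])

```text
time_s: 14.05
tool_pos: [0.5248, 0.0048, 0.5873]
tool_rot: [153.0, 2.3, 91.2]
force: [0.7, 0.1, -1.0]
grip_width: 0.0197
grasp_force: 40.0
```

```bash
python3 o.py; cat > sn.py <<'E'
from h import *
import sys
for n in sys.argv[2:]:
    im,d,K,T,c=cam(n); np.savez(n+sys.argv[1]+".npz",im=im,d=d,K=K,T=T); cv2.imwrite(f"pics/{n}{sys.argv[1]}.png",im)
E
python3 sn.py 4 wrist; python3 lens.py wrist4.npz wrist3.npz scene0.npz
```

```text
14.05 [-41.4 -17.   23.6  81.   15.9  88.7 -12.2] [ 25. -21. -23.  66.   2. -44.  -9.] [0.5248 0.0048 0.5873] [153.01   2.33  91.22]
[[-0.021  0.891  0.454]
 [ 0.999  0.037 -0.027]
 [-0.041  0.453 -0.89 ]] 0.019660821935415466
wrist4.npz 141 (209.8, 141.8) (17.03624725341797, 17.817115783691406) c [0.6154 0.0167 0.1272] ray@c.z [0.6152 0.0164 0.1272] n [-0.446  0.022  0.895]
 foot ((628.1717529296875, 16.957387924194336), 43.716468811035156)
wrist3.npz 91 (208.1, 124.0) (13.74233341217041, 14.429685592651367) c [0.6153 0.0163 0.1271] ray@c.z [0.6152 0.0163 0.1271] n [-0.42   0.061  0.905]
 foot ((632.5245971679688, 16.084434509277344), 40.58580780029297)
scene0.npz 53 (271.7, 177.9) (9.462249755859375, 13.093853950500488) c [0.613  0.0176 0.1238] ray@c.z [0.6132 0.0178 0.1238] n [-0.377  0.028  0.926]
 foot ((627.7977294921875, 17.651884078979492), 41.07157516479492)
tri [0.6163 0.0157 0.1215]
```

>>> arm_command([
  [[6,-18,44],0],
  [[12,-40,88],0],
  [[16,-62,132],0],
  [[20,-84,176],0],
  [[22,-102,214],0],
])

```text
time_s: 14.6
tool_pos: [0.5375, 0.0148, 0.4037]
tool_rot: [152.7, 2.4, 90.9]
force: [1.7, -0.4, -2.0]
grip_width: 0.0199
grasp_force: 40.0
```

```bash
python3 o.py; python3 sn.py 5 wrist scene; python3 lens.py wrist5.npz scene5.npz
```

```text
14.6 [  2.9 -17.2  -8.2 104.    1.9  66.   -4.3] [ 25.   1. -21.  57.  -7. -55.   1.] [0.5375 0.0148 0.4037] [152.74   2.37  90.92]
[[-0.016  0.888  0.459]
 [ 0.999  0.033 -0.029]
 [-0.041  0.458 -0.888]] 0.019863022222843644
wrist5.npz 264 (237.4, 164.2) (23.510385513305664, 24.13799285888672) c [0.615  0.0164 0.1269] ray@c.z [0.6152 0.0163 0.1269] n [-0.441  0.032  0.897]
 foot ((633.07958984375, 15.631036758422852), 41.555686950683594)
scene5.npz 53 (271.7, 177.9) (9.462249755859375, 13.093853950500488) c [0.6134 0.0173 0.1235] ray@c.z [0.6136 0.0175 0.1235] n [-0.41   0.035  0.911]
 foot ((627.5492553710938, 17.191389083862305), 41.41031265258789)
tri [0.6173 0.015  0.1206]
```

View pics/wrist5.png

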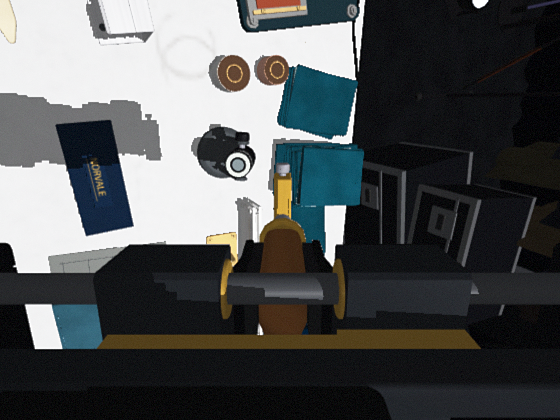

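```bash
cat > hold.py <<'E'
from h import *
import sys
HE=np.array(viewer.calibration("wrist")["hand_eye"])
def hold(f):
    z=np.load(f); Pt=cloud(z['d'],z['K'],HE); T=z['T']@np.linalg.inv(HE); R=T[:3,:3]
    m=(abs(Pt[...,1])<.03)&(Pt[...,2]>.03)&(Pt[...,2]<.12)&(abs(Pt[...,0])<.06)
    q=Pt[m]; 
    for lo in np.arange(.03,.12,.005):
        s=q[(q[:,2]>=lo)&(q[:,2]<lo+.005)]
        if len(s): print(round(lo*1e3),len(s),(s.min(0)*1e3).round(1),(s.max(0)*1e3).round(1))
    top=q[(q[:,0]>.010)&(q[:,0]<.034)&(q[:,2]>.055)&(q[:,2]<.08)]
    c=top.mean(0); s=np.linalg.svd(top-c)
    print(len(top),"c",c*1e3,"long",s[2][0],"n",s[2][2],"sd",s[1]/np.sqrt(len(top))*1e3)
    print(cv2.minAreaRect((top[:,:2]*1e3).astype(np.float32)))
    return R
for f in sys.argv[1:]: hold(f)
E
python3 hold.py wrist5.npz wrist4.npz
```

```text
30 330 [ -0.6 -12.5  30. ] [14.1 14.1 34.9]
35 1 [ 8.4 11.2 35.6] [ 8.4 11.2 35.6]
55 17 [ 6.1 -2.8 55.7] [ 7.7  4.5 59.9]
60 608 [ 4.3 -5.  60.1] [31.8  6.5 65. ]
65 94 [ 5. -5. 65.] [32.   6.5 69.9]
70 160 [31.7 -5.  70.1] [40.3  5.9 75. ]
75 37 [28.8 -5.2 75. ] [40.4  6.8 79.5]
80 13 [29.2 -5.2 80.1] [32.7  6.8 83.8]
85 1 [32.   6.2 86.1] [32.   6.2 86.1]
642 c [22.58426927  0.64901117 65.05284218] long [-9.77422802e-01 -1.26388620e-04 -2.11292805e-01] n [-0.21110321  0.04294143  0.97652008] sd [7.05741222 3.38108144 2.87369908]
((21.712554931640625, 0.8619747161865234), (11.916279792785645, 23.327695846557617), 89.68240356445312)
30 347 [ -0.4 -12.5  30. ] [14.3 14.1 34.9]
35 1 [ 7.9 11.8 35.2] [ 7.9 11.8 35.2]
55 14 [ 6.  -2.8 56.8] [ 7.4  4.5 59.8]
60 611 [ 4.3 -5.  60. ] [31.7  6.5 65. ]
65 102 [ 5.1 -5.  65. ] [32.   6.6 70. ]
70 164 [31.6 -5.  70. ] [40.3  5.9 75. ]
75 36 [31.6 -5.2 75. ] [40.3  6.  80. ]
80 11 [29.2 -5.3 80. ] [32.5  6.8 83.4]
85 1 [31.9  6.2 86.4] [31.9  6.2 86.4]
654 c [22.50221502  0.72631352 65.05735359] long [-0.9767827   0.00652682 -0.21413303] n [-0.21372944  0.03876755  0.97612335] sd [7.09740414 3.42684002 2.84719065]
((21.70295524597168, 0.7689285278320312), (11.678827285766602, 23.25118064880371), 89.50279998779297)
```

```bash
python3 - <<'E'
from h import *
HE=np.array(viewer.calibration("wrist")["hand_eye"])
for f in ["wrist4.npz","wrist5.npz"]:
    z=np.load(f); Pt=cloud(z['d'],z['K'],HE); R=(z['T']@np.linalg.inv(HE))[:3,:3]
    q=Pt[(abs(Pt[...,1]-.0007)<.0045)&(Pt[...,0]>.009)&(Pt[...,0]<.029)&(Pt[...,2]>.058)&(Pt[...,2]<.069)]
    for i in range(4):
        c=q.mean(0); s=np.linalg.svd(q-c)[2]; q=q[abs((q-c)@s[2])<.0015]
    n=s[2]*-np.sign(s[2][2])
    co=np.polyfit(q[:,0],q[:,2],1); print(f,len(q),"top z at x=0 (mm)",co[1]*1e3,"n tool",n.round(3),"n world",(R@n).round(3))
E
```

```text
wrist4.npz 392 top z at x=0 (mm) 64.97623547718543 n tool [-0.054  0.013 -0.998] n world [-0.441 -0.027  0.897]
wrist5.npz 393 top z at x=0 (mm) 64.94253802036658 n tool [-0.05  -0.004 -0.999] n world [-0.46  -0.021  0.887]
```

```bash
cat > tgt.py <<'E'
from h import *
import sys
dist=float(sys.argv[1]); L=np.array(eval(sys.argv[2])); n=np.array(eval(sys.argv[3])); n=n/np.linalg.norm(n)
o=env.get_obs(); R=Ro.from_euler('xyz',o['tool_rot'],degrees=True).as_matrix(); p=o['tool_pos']
f=np.array([3.2,.8,93])/1e3; hz=R@np.array([-.05,.003,-.998]); hy=R@np.array([.999,0,-.05])
F=p+R@f; print(o['time_s'],"q",o['qpos'].round(1),"p",p.round(4),"hz",hz.round(3),"hy",hy.round(3),"ang",np.degrees(np.arccos(hz@n/np.linalg.norm(hz))).round(2))
ly=np.cross([0,0,1],n)*-1; ly/=np.linalg.norm(ly); ly*=np.sign(ly@hy)
lx=np.cross(ly,n); r=F-L; print("face rel lens mm: along",(r@n*1e3).round(1),"y",(r@ly*1e3).round(1),"x",(r@lx*1e3).round(1))
yaw=np.arctan2(hy@np.cross(n,ly),hy@ly); print("ly",ly.round(3),"turn error about lens z deg",np.degrees(yaw).round(2), "=> tool turn rad", round(yaw,3))
print("shift tool mm",(R.T@(L+dist*n-F)*1e3).round(1))
E
python3 tgt.py .12 "[.615,.0164,.1268]" "[-.443,.03,.896]"
```

```text
14.7 q [  2.6 -17.   -8.  104.9   2.   66.4  -4.4] p [0.5314 0.0143 0.3899] hz [-0.431 -0.019  0.901] hy [-0.039  0.999  0.003] ang 2.91
face rel lens mm: along 179.7 y -4.6 x 42.0
ly [ 0.068  0.998 -0.   ] turn error about lens z deg 5.41 => tool turn rad 0.094
shift tool mm [  8.6 -40.9  60. ]
```

>>> arm_command([
  [[2,-10,15],0],
  [[4,-20,30],0],
  [[6,-30,45],0],
  [[9,-40,59],0],
  [[9,-40,59],0],
])

```text
time_s: 15.2
tool_pos: [0.5331, 0.0237, 0.3314]
tool_rot: [153.3, 2.4, 91.2]
force: [-0.2, -0.2, -2.2]
grip_width: 0.0196
grasp_force: 40.0
```

```bash
python3 sn.py 6 wrist scene; python3 lens.py wrist6.npz scene6.npz;python3 tgt.py .06 "[.615,.0164,.1268]" "[-.443,.03,.896]"
```

```text
wrist6.npz 260 (265.2, 182.8) (26.723831176757812, 27.135055541992188) c [0.6118 0.0161 0.1254] ray@c.z [0.6159 0.0157 0.1254] n [-0.448  0.03   0.894]
 foot ((631.9684448242188, 16.11324119567871), 40.87590789794922)
scene6.npz 53 (271.7, 177.9) (9.462249755859375, 13.093853950500488) c [0.6134 0.0173 0.1235] ray@c.z [0.6136 0.0175 0.1235] n [-0.389  0.057  0.919]
 foot ((627.3853149414062, 16.4208927154541), 42.441165924072266)
tri [0.6182 0.0142 0.1199]
15.3 q [  1.2 -17.2  -8.1 111.7   2.8  58.8  -6.3] p [0.5342 0.0234 0.3335] hz [-0.449 -0.022  0.893] hy [-0.043  0.999  0.003] ang 3.03
face rel lens mm: along 128.3 y 5.1 x 20.6
ly [ 0.068  0.998 -0.   ] turn error about lens z deg 5.6 => tool turn rad 0.098
shift tool mm [ -3.2 -21.8  68. ]
```

>>> arm_command([
  [[-1,-6,14],0.02],
  [[-2,-12,28],0.04],
  [[-3,-18,42],0.06],
  [[-3,-22,55],0.075],
  [[-3,-22,60],0.075],
])

```text
time_s: 15.8
tool_pos: [0.5404, 0.0172, 0.2669]
tool_rot: [153.2, 0.4, 87.3]
force: [-0.3, -0.1, -1.8]
grip_width: 0.0195
grasp_force: 40.0
```

>>> arm_command([
  [[0,0,0],0],
  [[0,0,0],0],
  [[0,0,0],0],
  [[0,0,0],0],
  [[0,0,0],0],
])

```text
time_s: 16.3
tool_pos: [0.5401, 0.0172, 0.2671]
tool_rot: [153.2, 0.5, 87.3]
force: [-0.1, -0.5, -1.4]
grip_width: 0.0198
grasp_force: 40.0
```

```bash
python3 sn.py 7 wrist; python3 lens.py wrist7.npz;python3 tgt.py .06 "[.6152,.0163,.1268]" "[-.445,.022,.895]"; python3 sn.py 8 scene;python3 tgt.py .06 "[.6152,.0163,.1268]" "[-.445,.022,.895]"; python3 hold.py wrist7.npz
```

```text
wrist7.npz 212 (285.7, 190.3) (30.69738006591797, 32.43399429321289) c [0.6195 0.0161 0.1293] ray@c.z [0.6141 0.0168 0.1293] n [-0.442  0.014  0.897]
 foot ((631.9281616210938, 15.985859870910645), 40.855628967285156)
tri [0.3768 0.1458 0.5979]
16.35 q [  2.3 -15.   -8.7 117.6   3.1  50.9 -10.7] p [0.54   0.0172 0.267 ] hz [-0.449 -0.022  0.892] hy [0.025 0.999 0.037] ang 2.51
face rel lens mm: along 66.0 y -0.2 x -3.4
ly [ 0.049  0.999 -0.   ] turn error about lens z deg 0.3 => tool turn rad 0.005
shift tool mm [0.2 3.4 6. ]
16.4 q [  2.3 -15.   -8.7 117.6   3.1  50.9 -10.7] p [0.54   0.0172 0.2668] hz [-0.449 -0.021  0.893] hy [0.025 0.999 0.037] ang 2.51
face rel lens mm: along 65.9 y -0.2 x -3.6
ly [ 0.049  0.999 -0.   ] turn error about lens z deg 0.3 => tool turn rad 0.005
shift tool mm [0.2 3.5 5.9]
30 327 [ -0.2 -12.5  30. ] [14.2 14.1 35. ]
35 1 [  8.6 -10.1  35.1] [  8.6 -10.1  35.1]
55 16 [ 6.1 -2.8 56.3] [ 7.7  3.8 59.8]
60 619 [ 4.3 -4.9 60.1] [31.8  6.5 65. ]
65 84 [ 4.2 -5.  65. ] [32.2  6.6 70. ]
70 154 [31.6 -4.9 70.1] [40.3  6.  74.9]
75 41 [28.9 -5.1 75. ] [40.5  6.8 79.7]
80 13 [29.5 -5.2 80. ] [32.7  6.8 83.8]
85 1 [32.1  6.2 85.5] [32.1  6.2 85.5]
643 c [22.65024752  0.74134719 64.95381376] long [-0.97620472 -0.01237293 -0.21649772] n [-0.21444015 -0.09337617  0.9722635 ] sd [7.08377916 3.39277556 2.88180343]
((21.688777923583984, 0.9445204734802246), (11.890115737915039, 23.39266014099121), 89.46627044677734)
```

View pics/wrist7.png

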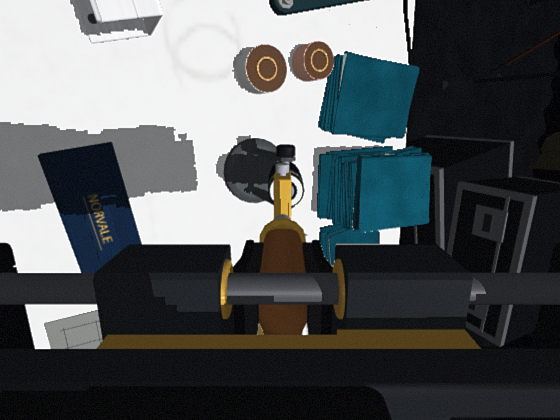

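>>> arm_command([
  [[0,1,1],-0.01],
  [[0,2,2],-0.02],
  [[0,3,4],-0.02],
  [[0,3.5,5],-0.02],
  [[0,3.5,5],-0.02],
])

```text
time_s: 16.9
tool_pos: [0.5453, 0.0169, 0.2634]
tool_rot: [153.3, 1.0, 88.3]
force: [-0.3, 0.5, -0.4]
grip_width: 0.0199
grasp_force: 40.0
```

>>> arm_command([
  [[0,0,0],0],
  [[0,0,0],0],
  [[0,0,0],0],
  [[0,0,0],0],
  [[0,0,0],0],
])

```text
time_s: 17.4
tool_pos: [0.5453, 0.0169, 0.2638]
tool_rot: [153.2, 1.0, 88.3]
force: [0.1, -0.1, -2.1]
grip_width: 0.0196
grasp_force: 40.0
```

```bash
python3 tgt.py .06 "[.6152,.0163,.1268]" "[-.445,.022,.895]"; python3 - <<'E'
from h import *
im,d,K,T,c=cam("scene"); P=cloud(d,K,T)
cv2.imwrite("pics/fin.png",cv2.resize(im[90:240,190:390],(800,600),interpolation=cv2.INTER_CUBIC)); print(env.get_obs()['force'],env.get_obs()['grasp_force'])
E
python3 tgt.py .06 "[.6152,.0163,.1268]" "[-.445,.022,.895]"
```

```text
17.4 q [  2.2 -14.2  -8.6 117.3   3.3  50.4  -9.6] p [0.5453 0.0169 0.2638] hz [-0.448 -0.022  0.893] hy [0.007 1.    0.028] ang 2.5
face rel lens mm: along 60.7 y -0.2 x -0.3
ly [ 0.049  0.999 -0.   ] turn error about lens z deg 1.44 => tool turn rad 0.025
shift tool mm [0.2 0.3 0.7]
[-0.09377685  0.99234005 -1.20811841] 39.959693723358214
17.45 q [  2.2 -14.2  -8.6 117.3   3.3  50.4  -9.6] p [0.5453 0.0169 0.2638] hz [-0.448 -0.021  0.893] hy [0.007 1.    0.028] ang 2.5
face rel lens mm: along 60.7 y -0.2 x -0.2
ly [ 0.049  0.999 -0.   ] turn error about lens z deg 1.44 => tool turn rad 0.025
shift tool mm [0.2 0.2 0.7]
```

View pics/fin.png

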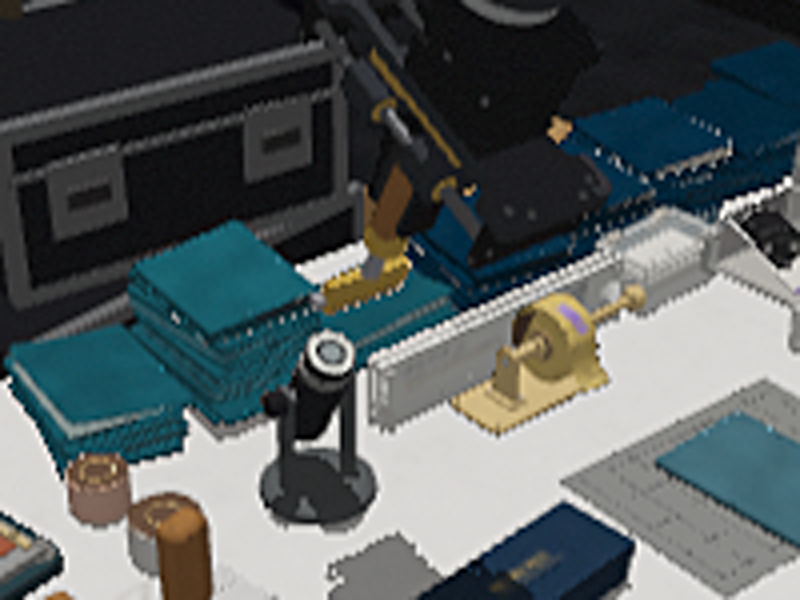

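The scene crop shows the head at about (365,285), held squarely in front of the lens at (328,352) and touching nothing. The face measures 60.7 mm from the glass, under 1 mm off centre and about 2.5° off square. The arm is still, so I'm handing it in.

```bash
python3 -c "
from cell import env
print(env.sign_off())"
```

```text
the job is handed in; nothing more can be done
None
```

Job handed in at 17.5 s: the passport cover was on the mat, so the gripper is holding the long-headed typeholder still in front of the lens, its face about 61 mm from the glass, centred within 1 mm, about 2.5° off square and its long side about 1.6° off level by my camera measurements. The sign-off returned no verdict. The interface allowed no tilt command, so I got the tilt by pushing the arm against its joint limits.

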